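# Raise the solar lantern's telescoping mast to its second stop and hold it for pinning

### The job

One of the four L-shaped steel locking pins in the bamboo tray is too short for the lantern's collar: take that one out and drop it in the empty green plant pot. Then squeeze in the release button on the side of the solar lantern's top grip, draw the mast straight up past its first stop to the second stop, where it ends, with the base staying on the table, and finish still holding it up there by the grip so that I can fit a good pin. Leave the three good pins in the tray and everything else on the table where it is.

Things in the scene. Friction and masses are not known exactly. Their poses are not given: they have to be found in the camera images.
- lantern: solar lantern, 218 mm tall when down; origin under the middle of its round base (150 mm across, 22 mm thick, 2.4 kg, loose); z up the mast, x towards the release button's side. Outer tube 140 mm high; the head rides on the inner tube: caged shade 110 mm across, flat solar roof 116 mm across with its top 164 mm up when down. Toggle switch on the base at x = -50 mm.
- grip: black block standing on the middle of the roof, part of the moving mast: 34 mm along the lantern's x, 42 mm along its y, 54 mm tall (164 to 218 mm up when down). Its origin is not in the block but 191 mm straight below the block's middle (level with the lantern's origin when down); axes as the lantern's.
- grip_top (a point): middle of the top face of the grip, on the mast's axis
- button_face (a point): centre of the outer face of the grey release button (20 mm wide, 24 mm tall) on the grip's +x side, 21 mm below the grip's top; axes as the lantern's. It stands 7 mm proud; pushing it along -x takes 1.4 N at first, 4 N when flush. Pinching the grip along x with one finger on the button pushes it flush; kept in, it frees the mast.
- button (a joint): how far the release button is pushed in, m: 0 out, 0.007 flush; the latch is free of its hole beyond about 0.0045
- mast (a joint): how far the mast is drawn up, m: 0 down (at the start), 0.050 first stop, 0.100 second stop, its end. Latched at 0 until the button is in; drawn on with the button out it latches at the next stop; let go between stops it stays there. With the button in, drawing up takes about 5 N (3 N weight, 2 N friction); at the end the pull rises sharply, and the base leaves the table at 26 to 29 N.
- tray: bamboo tray, 340 mm along its x, 220 mm along its y, floor 8 mm thick, rim 10 mm wide and 22 mm high; it does not move. Origin under its middle.
- short_pin: the short pin: L-shaped round steel bar 10 mm thick lying flat on the tray floor, shaft 50 mm overall (good pins: 76 mm), bent leg reaching 35 mm from the shaft's axis. Origin at the underside of the middle of the shaft; x runs along the shaft from the bend to the free tip; the leg points to +y at the -x end. 40 g. The pins lie side by side about 62 mm apart, shafts roughly across the tray.
- short_pin_mid (a point): middle of the short pin's shaft, on its axis
- pin_a: good pin, as the short pin but with a shaft of 76 mm overall; origin and axes likewise
- pin_b: good pin, like pin_a
- pin_c: good pin, like pin_a
- pot: empty green plastic plant pot, loose, 150 g, 95 mm high, mouth 114 mm outside and 108 mm inside, floor 4 mm thick and 74 mm across inside. Origin at the centre of its underside, z up.
- coaster_a: grey hard silicone coaster, disc 96 mm across, 8 mm thick; origin under its middle, in front of the pot
- coaster_b: the other grey coaster, the same, beyond the pot
- grill_brush: stainless grill brush lying at the back, 490 mm long, head 105 x 50 mm; origin under its length, 120 mm from the head's middle
- tumbler: steel tumbler, 80 mm across the rim, 105 mm high; origin under its middle
- candle: amber glass candle jar, 76 mm across, 75 mm high; origin under its middle
- sunscreen: white plastic bottle, 52 mm across, 150 mm high; origin under its middle
There are look-alikes about, which are no part of the job. Leave any red or yellow look-alike of the lantern alone.

How it is judged:
By the outcome, as a careful person would: the job done as asked, in the order asked, and still so for the second after the job is handed in, while the arm keeps its last pose, push and grip.
It also fails if it takes over 62 s, if anything falls off the work surface, if the arm or the gripper's body presses on something with over 40 N, if the wrist force passes 120 N, or if a joint passes its speed limit or range.

### The arm

A 7-joint arm with a two-finger parallel gripper is mounted at the origin on the work surface. World frame = base frame: x ahead of the robot, y to its left, z up, the work surface at z = 0. Lengths are in m, angles in rad, forces in N, time in s.
With the tool pointing down it reaches from about 0.4 to 0.85 m from the base axis. Payload 10.4 kg.
Tool frame: the origin (TCP) lies midway between the tips of the shut fingers; the grasp point (between the pads) lies behind it (bot.hold_point_z is the x of the grasp point in the tool frame, in m); x points along the fingers, y is the direction in which the jaws open and shut, and the axes are right-handed (so a half turn about x gives the same grasp; the last joint's range is limited). The gripper opens to 87 mm and grips with 3 to 60 N. Pads are 19 mm wide; open, the fingers measure 117 mm over their backs; the gripper's body (75 mm by 190 mm) begins 51 mm behind the grasp point.
Start: joints at [1.318, 0.332, -0.065, 1.46, 0.022, 1.35, -0.088], TCP at [0.142, -0.609, 0.194] pointing down, gripper open.
Joint ranges: [-2.6, 2.6], [-0.5, 2.12], [-1.47, 1.34], [0.16, 2.42], [-1.27, 4.41], [0.06, 2.06], [-2.6, 2.6]. Speed limits (rad/s): [2.22, 2.22, 2.79, 2.79, 3.14, 3.14, 3.14].

### API

Orientations are given as a unit quaternion [x, y, z, w].
In Python, from cell import bot gives the robot as it stands. Calls block until the motion is done:
- bot.goto(position, orientation): joint-space move of the TCP to a pose.
- bot.movel(position, ori=None, velocity=0.15): straight line of the TCP; ori=None keeps the orientation; velocity is the mean speed in m/s.
- bot.goto_joints(angles): joint-space move.
- bot.move_gripper(opening, squeeze=None): opening from 0.0 (shut) to 1.0 (fully open); squeeze is the grip in N (None keeps the last); returns when the fingers have stopped.
- bot.wait(seconds).
- bot.solve_ik(position, orientation): joint angles nearest the present ones, or None.
- bot.get_obs(): the state.
- bot.capture(name): name is "scene" or "side" or "wrist"; returns the picture (400x640x3 uint8, red, green, blue); there is no depth.
- bot.camera_params(name): a dict with "mtx" (3x3 intrinsics, pixels), "k1" (the pictures are not rectified: a ray, as slopes to the right and down, at radius r is drawn at 1 + k1 r^2 times it, then the intrinsics apply), "extrinsics" (4x4, takes a point from world to camera coordinates). Camera axes: x right, y down, z forward; pixel columns grow to the right and rows downward; lengths in m; the calibration is good to about 2 mm. A picture is of the moment at which its call begins: read the wrist's pose just before it. camera_params takes no time and is no camera call; for the wrist camera it gives the pose at the moment of the call.
A pose or a line that the arm cannot do raises bot.PlanningError and nothing moves.
- bot.close_job(): hands the job in, once; it reports no verdict.
The state is a dict: "clock": time; "q": joint angles; "qd": joint speeds; "joint_torque": joint torques, N m; "eef_pos": TCP position; "tcp_rot": TCP orientation; "ft_force": force on the tool from outside, world axes, zero at the start; "moment": the same for the moment, N m; "opening": opening from 0.0 (shut) to 1.0 (fully open).
Only numpy, scipy, OpenCV 4.12 (cv2) and the standard library are available. Lean on these libraries where they do the work, as an engineer would, in place of code of your own. Each camera call takes 0.05 s, during which the arm holds its last target. There are 200 camera calls.

## Working session

There is one attempt and no reset: what is moved stays moved. The work goes in short steps, each a Python script; the robot and the scene stay as the last script left them, time stands still between calls to the robot, and variables do not carry over. Pictures are saved under pics/ and viewed, on a budget of 10 in all, crops included, one or two more only if the job needs it, and the job is handed in when it is done.

```bash
mkdir -p pics; ls; cat > h.py <<'E'
import numpy as np, cv2
from cell import bot
def save(name, fn, crop=None, s=1):
    im=bot.capture(name)[:,:,::-1]
    cv2.imwrite(fn+'_full.png',im)
    if crop: im=im[crop[1]:crop[3],crop[0]:crop[2]]
    cv2.imwrite(fn+'.png',cv2.resize(im,None,fx=s,fy=s,interpolation=cv2.INTER_CUBIC))
def ray(P,uv):
    K=np.array(P['mtx']);T=np.array(P['extrinsics'])
    d=np.linalg.inv(K)@[uv[0],uv[1],1]; d=d[:2]; u=d.copy()
    for _ in range(30): u=d/(1+P['k1']*(u@u))
    R=T[:3,:3]; return -R.T@T[:3,3], R.T@np.array([u[0],u[1],1])
def at_z(P,uv,z):
    o,d=ray(P,uv); return o+d*(z-o[2])/d[2]
def proj(P,p):
    T=np.array(P['extrinsics']);c=T[:3,:3]@p+T[:3,3];u=c[:2]/c[2]
    u=u*(1+P['k1']*(u@u));return (np.array(P['mtx'])@[u[0],u[1],1])[:2]
E
python3 - <<'E'
from h import *
for n in('scene','side','wrist'):
    p=bot.camera_params(n);print(n,np.round(p['mtx'],1).tolist(),p['k1'],np.round(p['extrinsics'],3).tolist())
save('scene','pics/s1',s=1.25);save('side','pics/d1',s=1.25)
o=bot.get_obs();print(o['clock'],o['eef_pos'],o['tcp_rot'],o['opening'],bot.hold_point_z)
E
```

```text
pics
scene [[484.0, 0.0, 313.7], [0.0, 484.0, 197.0], [0.0, 0.0, 1.0]] -0.07109177112913058 [[-0.479, 0.878, -0.011, 0.254], [0.545, 0.288, -0.787, -0.188], [-0.688, -0.383, -0.617, 2.197], [0.0, 0.0, 0.0, 1.0]]
side [[452.4, 0.0, 321.4], [0.0, 452.4, 193.8], [0.0, 0.0, 1.0]] -0.07778546350147907 [[0.798, -0.603, 0.012, -0.45], [-0.458, -0.618, -0.639, 0.332], [0.392, 0.504, -0.769, 1.339], [0.0, 0.0, 0.0, 1.0]]
wrist [[335.6, 0.0, 319.2], [0.0, 335.6, 199.4], [0.0, 0.0, 1.0]] -0.023748040402261496 [[0.229, -0.973, -0.0, -0.624], [-0.943, -0.222, 0.247, -0.03], [-0.24, -0.056, -0.969, 0.389], [0.0, 0.0, 0.0, 1.0]]
0.1 [ 0.14226776 -0.60819304  0.19375618] [-0.70237437 -0.0815097   0.70251291 -0.08063515] 0.9987260021730554 -0.0187
```

View pics/s1.png

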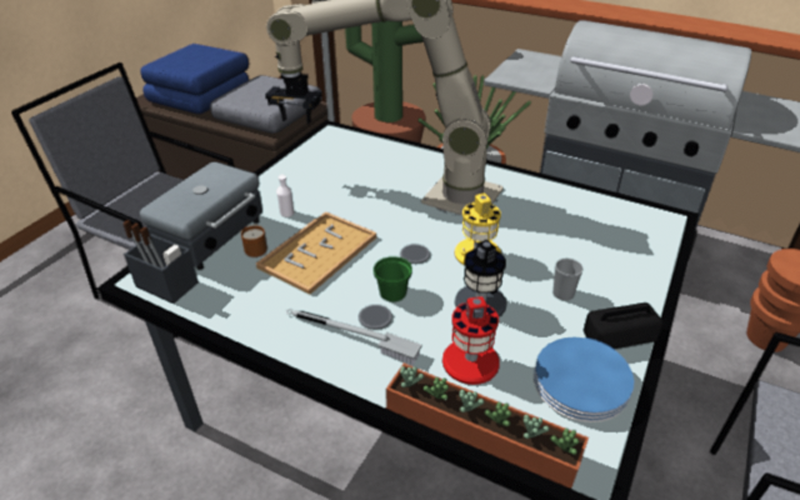

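View pics/d1.png

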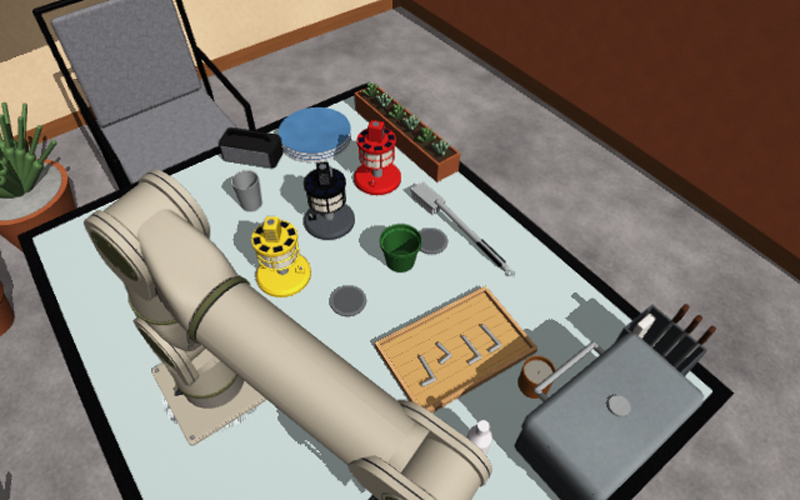

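Scene: the dark lantern is at about (484,265), between the yellow and red ones, with the pot at (393,278) and the tray at (318,252). Side: the pins are at (427,372), (440,352), (470,350) and (487,336), and the second looks short. I'll enlarge these.

```bash
python3 - <<'E'
from h import *
a=cv2.imread('pics/d1_full.png');b=cv2.imread('pics/s1_full.png')
f=lambda im,x,y,w,h:cv2.resize(im[y:y+h,x:x+w],(400,300),interpolation=cv2.INTER_CUBIC)
cv2.imwrite('pics/m1.png',np.vstack([np.hstack([f(a,320,245,100,75),f(a,225,115,100,75)]),np.hstack([f(a,290,170,100,75),f(b,345,185,100,75)])]))
P=bot.camera_params('side')
print(at_z(P,[440*.8,352*.8],.013),at_z(P,[400*.8,243*.8],.095), at_z(P,[330*.8,220*.8],.022),at_z(P,[324*.8,163*.8],.218))
E
```

```text
[ 0.47982025 -0.266869    0.013     ] [0.5683916  0.01515999 0.095     ] [0.49385173 0.25383567 0.022     ] [0.50997939 0.27833736 0.218     ]
```

View pics/m1.png

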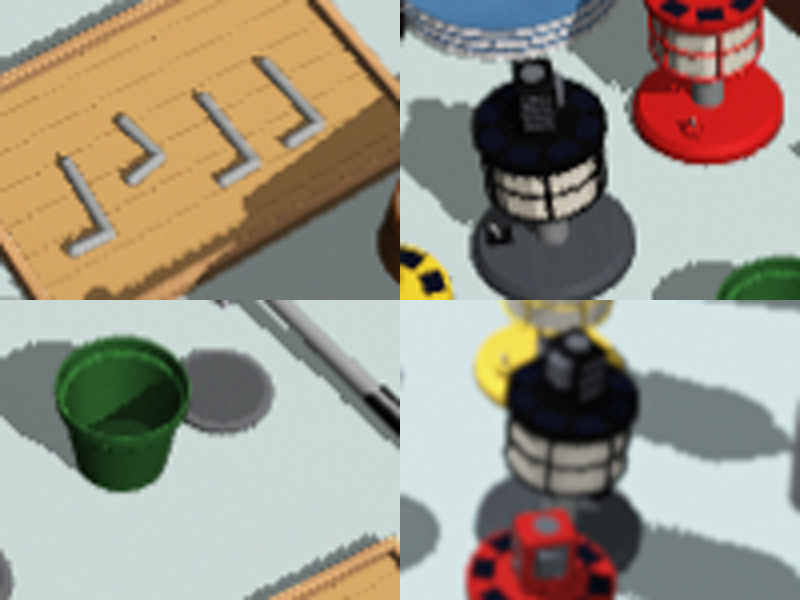

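The short pin is the second from the left in the side view: bend at (360,285), tip (350.5,274.3), leg end (352.5,290) in raw pixels. The lantern's switch is front-left, so its button faces back-right. Next I'll look from close above the pin.

```bash
cat >> h.py <<'E'
from scipy.spatial.transform import Rotation as Rn
def quat(ang): # tool down, jaw axis at world angle ang
    y=np.array([np.cos(ang),np.sin(ang),0]);x=np.array([0,0,-1.])
    return Rn.from_matrix(np.c_[x,y,np.cross(x,y)]).as_quat()
def best(pos,ang):
    q0=np.array(bot.get_obs()['q']);c=[]
    for k in(0,np.pi):
        j=bot.solve_ik(pos,quat(ang+k))
        if j is not None:c.append((np.abs(np.array(j)-q0).max(),ang+k,j))
    return min(c,key=lambda t:t[0])
E
python3 - <<'E'
from h import *
P=bot.camera_params('side')
b,t,l=[at_z(P,u,.013) for u in([360,285],[350.5,274.3],[352.5,290])]
pot=at_z(P,[320.5,190.25],.095);lan=at_z(P,[263.3,175.8],.022);sw=at_z(P,[249.3,173.3],.03);gt=at_z(P,[225+134/4,115+72/4],.218)
print('pin',b,t,l,np.linalg.norm(t-b),'pot',pot,'lan',lan,gt,'sw',sw)
d=t-b;ang=np.arctan2(d[1],d[0])+np.pi/2;print('jaw',ang)
W=bot.camera_params('wrist');o=bot.get_obs();T=np.array(W['extrinsics']);R=Rn.from_quat(o['tcp_rot']).as_matrix()
print('cam in tool',R.T@(-T[:3,:3].T@T[:3,3]-o['eef_pos']),'fwd',R.T@T[2,:3])
m=(b+t)/2
for k in(0,np.pi):
    for z in(.2,):
        j=bot.solve_ik([m[0],m[1],z],quat(ang+k));print(k,None if j is None else np.round(j,2))
E
```

```text
pin [ 0.49195106 -0.2905756   0.013     ] [ 0.49230736 -0.2443867   0.013     ] [ 0.46280913 -0.28991346  0.013     ] 0.046190281915296935 pot [0.58053723 0.02851879 0.095     ] lan [0.49232918 0.25618251 0.022     ] [0.50131446 0.26884293 0.218     ] sw [0.45465988 0.29036539 0.03      ]
jaw 3.1338787229641913
cam in tool [-0.19079188 -0.00036434 -0.06769508] fwd [0.96913113 0.00149838 0.24654129]
0 [-0.53  0.33  1.17  1.67 -0.31  1.35 -2.46]
3.141592653589793 [ 0.91  0.24 -0.58  1.6   0.13  1.34  0.31]
```

```bash
python3 - <<'E'
from h import *
bot.move_gripper(0.345)
m=[.492,-.267,.17]
bot.goto(m,quat(0))
P=bot.camera_params('wrist');np.save('Pw1.npy',P,allow_pickle=True)
save('wrist','pics/w1',crop=(220,120,420,270),s=4)
print(proj(P,np.array([.492,-.267,.013])),bot.get_obs()['eef_pos'],bot.get_obs()['clock'])
E
```

```text
[319.2048566  178.06184843] [ 0.49130989 -0.26857808  0.16991579] 3.0833
```

View pics/w1.png

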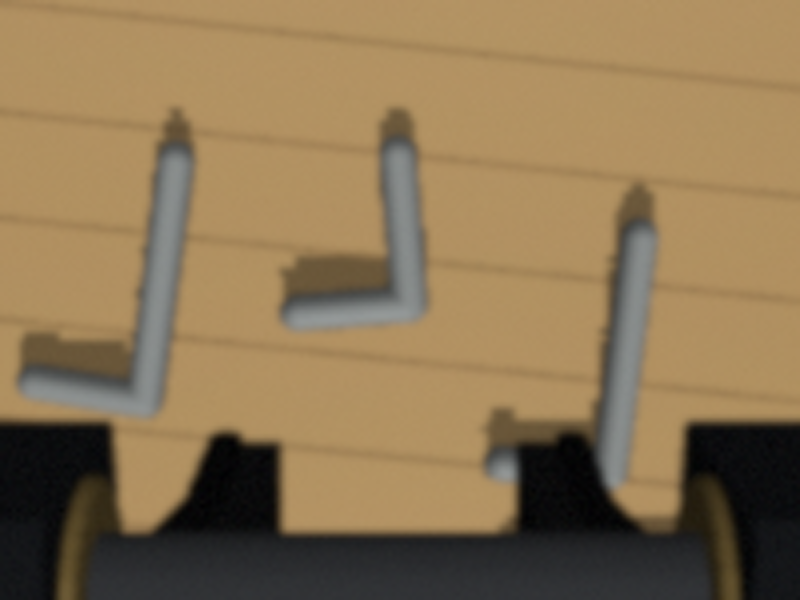

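The close view confirms it: in the crop the short pin's bend is at (410,304), tip (398,141) and leg end (287,315), and both neighbours are longer. Grasping it now.

```bash
python3 - <<'E'
from h import *
P=np.load('Pw1.npy',allow_pickle=True).item()
f=lambda u:np.array([220+u[0]/4,120+u[1]/4])
b,t=[at_z(P,f(u),.014)for u in([410,302],[398,143])]
d=t-b;L=np.linalg.norm(d);a=np.arctan2(d[1],d[0])-np.pi/2
g=(b+t)/2+d/L*.003;print(b,t,L,a)
q=quat(a)
bot.goto([g[0],g[1],.07],q);e=bot.get_obs()['eef_pos'];print(e-[g[0],g[1],.07])
bot.movel([g[0],g[1],.0115],q,velocity=.08)
o=bot.get_obs();print(o['eef_pos']-g,o['ft_force'])
bot.move_gripper(0.0,squeeze=25);print(bot.get_obs()['opening'])
bot.movel([g[0],g[1],.16],q,velocity=.2)
o=bot.get_obs();print(o['opening'],o['ft_force'],o['clock'])
save('wrist','pics/w2',s=1.)
E
```

```text
[ 0.49546257 -0.28565625  0.014     ] [ 0.49235639 -0.24340298  0.014     ] 0.04236729276832006 0.07338126019617652
[ 0.00011454 -0.0005395   0.00075934]
[ 3.66481188e-04 -6.55046049e-05 -2.14694287e-03] [ 0.25383174 -0.70218476 -0.0444777 ]
0.005685689353124321
0.005023857099829595 [-0.29861374  0.07504707  0.18841659] 6.15
```

The opening says the grasp may have missed, so I'll look.

View pics/w2.png

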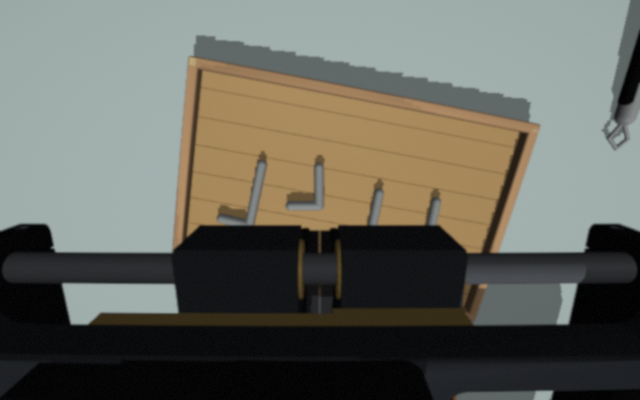

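```bash
python3 - <<'E'
from h import *
P=bot.camera_params('wrist');np.save('Pw2.npy',P,allow_pickle=True)
e=np.array(bot.get_obs()['eef_pos']);print(e,proj(P,e),proj(P,np.array([e[0],e[1],.014])))
a=cv2.imread('pics/w2_full.png')[140:240,240:373]; b=bot.capture('side')[:,:,::-1][190:340,300:500]
r=lambda i:cv2.resize(i,(800,600) ,interpolation=cv2.INTER_CUBIC)
cv2.imwrite('pics/m2.png',np.hstack([cv2.resize(a,(400,300),interpolation=cv2.INTER_CUBIC),cv2.resize(b,(400,300),interpolation=cv2.INTER_CUBIC)]))
E
```

```text
[ 0.49287796 -0.26124345  0.15849473] [318.05721918 229.58875721] [318.72533202 182.18701815]
```

View pics/m2.png

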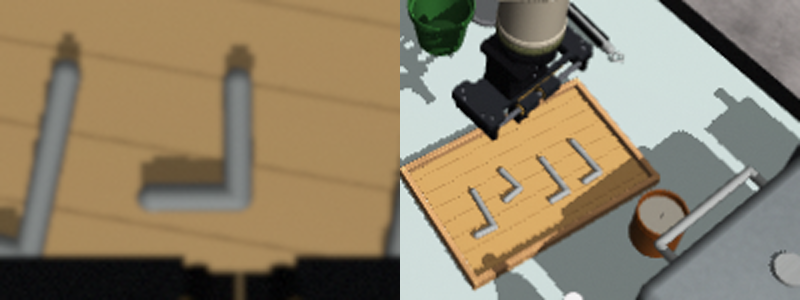

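The pin lies undisturbed and still under the TCP: pin mid at raw (319,184), against (319,182) predicted. So the tips must have slid over its top. I'll retry lower, watching the force and opening.

```bash
python3 - <<'E'
from h import *
P=np.load('Pw2.npy',allow_pickle=True).item()
f=lambda u:np.array([240+u[0]/3,140+u[1]/3])
b,t=[at_z(P,f(u),.013)for u in([238,197],[238,70])]
d=t-b;L=np.linalg.norm(d);a=np.arctan2(d[1],d[0])-np.pi/2
g=(b+t)/2+d/L*.002;q=quat(a);print(b,t,L,a,g)
bot.move_gripper(.3)
bot.movel([g[0],g[1],.03],q,velocity=.2)
for z in(.0085,.006,.004,.002):
    bot.movel([g[0],g[1],z],q,velocity=.04)
    o=bot.get_obs();print(z,o['eef_pos'],o['ft_force'],o['opening'])
    if abs(o['ft_force'][2])>8: break
    bot.move_gripper(0.0,squeeze=25);o=bot.get_obs();print(o['opening'],o['ft_force'])
    if o['opening']>.05: break
    bot.move_gripper(.3)
print(bot.get_obs()['clock'])
im=bot.capture('side')[:,:,::-1]
cv2.imwrite('pics/d3.png',cv2.resize(im[210:310,310:443],(800,600),interpolation=cv2.INTER_CUBIC))
E
```

```text
[ 0.49535928 -0.28618504  0.013     ] [ 0.49206931 -0.24210789  0.013     ] 0.044199757358484075 0.07450300287126899 [ 0.49356543 -0.26215201  0.013     ]
0.0085 [ 0.49360159 -0.26207736  0.00848302] [ 0.5939839  -0.47657112 -0.16168244] 0.2995140060257463
0.002707111092523004 [ 0.02750494 -0.16413785  0.84211282]
0.006 [ 0.4933774  -0.26204498  0.00573704] [0.38672875 0.18465519 0.29825111] 0.2954643300122428
0.0055900605876387215 [ 0.83354469 -0.38371014  0.59786268]
0.004 [ 0.49345391 -0.26206872  0.00380597] [ 1.51337348  0.61022422 -0.06955211] 0.30341329771080333
0.006230764449141521 [0.16374344 0.52064987 0.30282674]
0.002 [ 0.49340001 -0.26206425  0.00176738] [ 0.5231883   0.50187883 -0.16548311] 0.30017853867658567
0.0026393084992048514 [-0.7894502   0.65792019  0.03527444]
15.2667
```

View pics/d3.png

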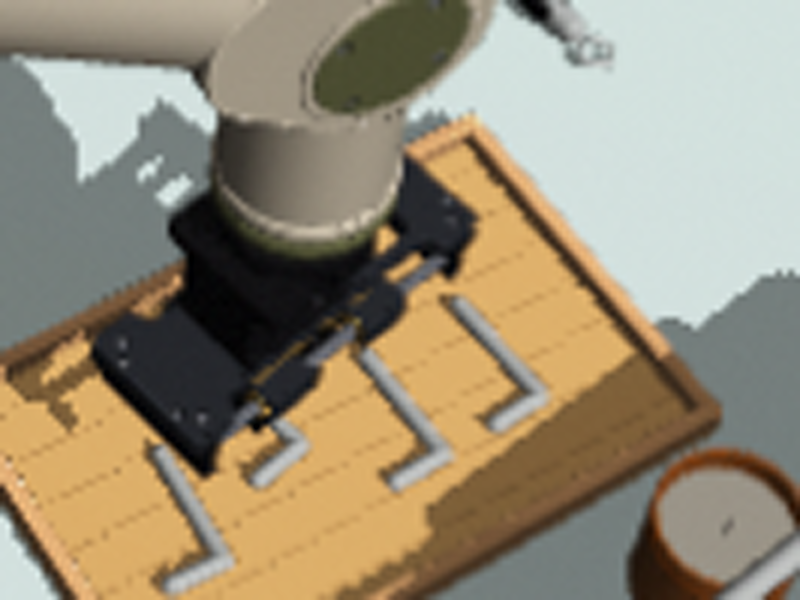

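```bash
python3 - <<'E'
from h import *
o=bot.get_obs();P=bot.camera_params('side');e=np.array(o['eef_pos']);u=proj(P,e);print(u,((u-[310,210])*6.0),o['tcp_rot'],o['q'])
E
```

```text
[354.21793839 279.89092751] [265.30763036 419.34556505] [ 0.48103023  0.51828362 -0.48103458  0.51826416] [ 0.86875613  0.43726329 -0.55219038  1.81156212  0.27283356  0.96900904
  0.27706732]
```

The commanded TCP is 6 mm below the tray floor with no contact force, and the gripper looks well above the tray. So the reported TCP disagrees with where the tips are. I'll check from the scene and wrist cameras.

```bash
python3 - <<'E'
from h import *
e=np.array(bot.get_obs()['eef_pos'])
for n in('scene','wrist'):print(n,proj(bot.camera_params(n),e))
u=proj(bot.camera_params('scene'),e).astype(int)
b=bot.capture('scene')[:,:,::-1][u[1]-75:u[1]+25,u[0]-67:u[0]+66]
w=bot.capture('wrist')[:,:,::-1]
cv2.imwrite('pics/m3.png',np.vstack([np.hstack([cv2.resize(b,(400,300),interpolation=cv2.INTER_CUBIC),cv2.resize(w[120:270,220:420],(400,300))]),np.zeros((2,800,3),np.uint8)]))
print(u)
E
```

```text
scene [261.08400242 198.05942184]
wrist [318.00203619 229.53637689]
[261 198]
```

View pics/m3.png

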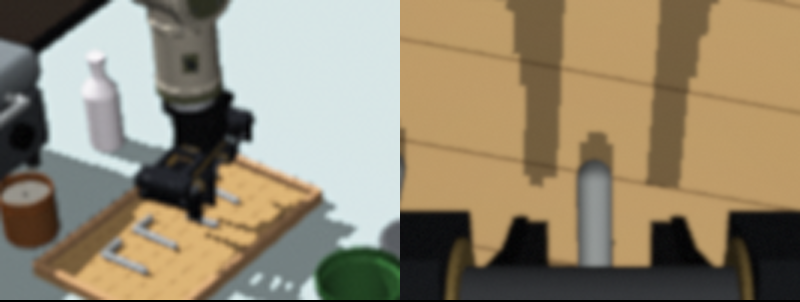

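The wrist view shows the pin shaft (right panel, x≈596) centred between the open fingers (547 and 652). Its apparent width, and the 62 mm spacing in w1, put the camera about 25 mm higher than the kinematics report. So reported z reads roughly 25 mm too low. I'll feel for the floor with force-guarded steps and grip relative to that.

```bash
python3 - <<'E'
from h import *
o=bot.get_obs();e=np.array(o['eef_pos']);q=o['tcp_rot'];f0=np.array(o['ft_force'])
x,y=.4934,e[1]-.004
try:
  for z in np.arange(-.004,-.05,-.004):
    bot.movel([x,y,z],q,velocity=.05)
    o=bot.get_obs();f=np.array(o['ft_force']);print(round(z,4),np.round(o['eef_pos'],4),np.round(f,1))
    if abs(f[2])>3 or np.abs(f[:2]).max()>6: break
except bot.PlanningError as E: print('plan',E)
print(bot.get_obs()['clock'])
E
```

```text
-0.004 [ 0.493  -0.2663 -0.0045] [0.5 0.3 0.3]
-0.008 [ 0.4932 -0.2659 -0.0083] [ 0.1 -0.2  0.4]
-0.012 [ 0.4932 -0.266  -0.0123] [ 0.6 -0.1 -0.6]
-0.016 [ 0.4932 -0.266  -0.0163] [ 0.1 -0.3  0.6]
-0.02 [ 0.4939 -0.2663 -0.0196] [ 0.3 -0.3  4.5]
16.7083
```

Contact at reported z≈-0.019 against the floor at 0.008, so there is an offset of about 27 mm. Now grip.

```bash
python3 - <<'E'
from h import *
o=bot.get_obs();e=np.array(o['eef_pos']);q=o['tcp_rot']
bot.movel([e[0],e[1],-.0168],q,velocity=.05)
bot.move_gripper(0.0,squeeze=25);o=bot.get_obs();print(o['opening'],o['ft_force'])
if o['opening']>.05:
    bot.movel([e[0],e[1],.13],q,velocity=.2)
    o=bot.get_obs();print(o['opening'],o['ft_force'],o['eef_pos'])
print(o['clock'])
bot.camera_params('side')
s=bot.capture('side')[:,:,::-1];w=bot.capture('wrist')[:,:,::-1]
cv2.imwrite('pics/d5.png',s);cv2.imwrite('pics/w5.png',w)
cv2.imwrite('pics/m5.png',np.hstack([cv2.resize(s[160:310,300:500],(400,300),interpolation=cv2.INTER_CUBIC),cv2.resize(w[120:270,220:420],(400,300))]))
for n in('side','scene','wrist'):print(proj(bot.camera_params(n),np.array(bot.get_obs()['eef_pos'])))
E
```

```text
0.102012758246635 [ 0.4214569  -0.50647535  0.00745139]
0.10222390042894564 [ 0.86300272 -0.07019232 -0.08149509] [ 0.49319993 -0.26610069  0.12876319]
18.3083
[357.95301475 259.39449447]
[257.80879508 172.1715439 ]
[318.08635887 229.5797685 ]
```

View pics/m5.png

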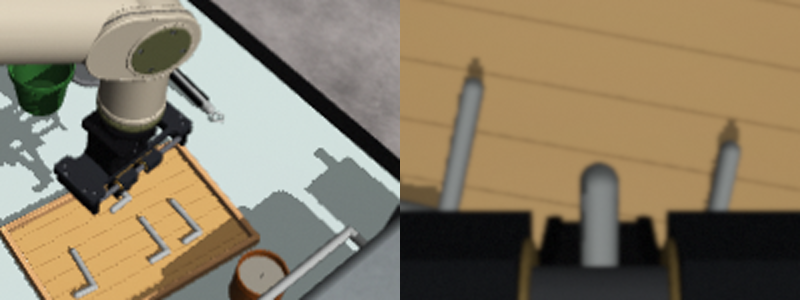

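The pin is held (opening 0.102 ≈ 9 mm), shown hanging in the jaws in both views; the other three are undisturbed. Next I'll fit the pot and lantern positions from both fixed cameras.

```bash
cat > fit.py <<'E'
from h import *
from scipy.optimize import least_squares
S=bot.camera_params('side');C=bot.camera_params('scene')
th=np.linspace(0,2*np.pi,120)
def circ(P,c,r,z):return np.array([proj(P,np.array([c[0]+r*np.cos(t),c[1]+r*np.sin(t),z]))for t in th])
def bbox(a):return np.r_[a.min(0),a.max(0)]
E
python3 - <<'E'
from fit import *
m=[]
for fn,win in(('pics/d1_full.png',(295,170,345,225)),('pics/s1_full.png',(290,195,340,250))):
    im=cv2.imread(fn).astype(int);k=(im[:,:,1]>im[:,:,2]+15)&(im[:,:,1]>im[:,:,0]+12)
    z=np.zeros_like(k);z[win[1]:win[3],win[0]:win[2]]=1
    ys,xs=np.nonzero(k&z);m.append([xs.min(),ys.min(),xs.max()+1,ys.max()+1])
print(m)
f=lambda c:np.r_[[bbox(np.vstack([circ(P,c,.057,.095),circ(P,c,.0385,0)]))-b for P,b in zip((S,C),m)]].ravel()
r=least_squares(f,[.575,.02]);print('pot',r.x,np.round(r.fun,1))
def g(c):
    b=bbox(circ(S,c,.075,.011));t=bbox(circ(S,c,.058,.160));s=bbox(circ(C,c,.058,.160))
    return np.array([b[0]-242.75,b[2]-284,bbox(circ(S,c,.075,0))[3]-189.25,t[0]-243,t[2]-276.75,s[0]-372,s[2]-404.5])
r=least_squares(g,[.495,.26]);print('lan',r.x,np.round(r.fun,1))
p=at_z(S,[249.3,173.3],.026);d=r.x-p[:2];print('yaw',np.degrees(np.arctan2(d[1],d[0])),np.linalg.norm(d))
E
```

```text
[[np.int64(303), np.int64(179), np.int64(338), np.int64(218)], [np.int64(298), np.int64(205), np.int64(330), np.int64(241)]]
pot [0.57802784 0.02670159] [ 0.1 -0.9 -0.7 -0.7 -0.5 -1.1 -0.6 -0.3]
lan [0.50713152 0.27931911] [ 0.5 -0.1  0.4  0.  -0.  -0.7  1.1]
yaw -15.823527324140029 0.05293659403850624
```

```bash
python3 - <<'E'
from h import *
o=bot.get_obs();q=o['tcp_rot'];x,y=.578+.010,.0267+.010-.004
bot.goto([x,y,.14],q)
bot.movel([x,y,.047],q,velocity=.15)
o=bot.get_obs();print(np.round(o['eef_pos'],3),np.round(o['ft_force'],1),o['opening'])
bot.move_gripper(.28);
bot.movel([x,y,.16],q,velocity=.25)
print(bot.get_obs()['clock'])
_,a,j=best([.507,.279,.26],np.radians(-16));print(a,np.round(j,2))
bot.goto([.507,.279,.26],quat(a))
bot.move_gripper(.78)
o=bot.get_obs();print(o['eef_pos'],o['clock'])
P=bot.camera_params('wrist');np.save('Pw6.npy',P,allow_pickle=True)
w=bot.capture('wrist')[:,:,::-1];s=bot.capture('side')[:,:,::-1];cv2.imwrite('pics/w6f.png',w);cv2.imwrite('pics/d6f.png',s)
cv2.imwrite('pics/m6.png',np.vstack([cv2.resize(w[100:260,200:440],(800,533),interpolation=cv2.INTER_CUBIC)]))
print(proj(P,np.array([.507,.279,.218-.027])))
E
```

```text
[0.589 0.033 0.048] [ 0.1  0.1 -0.4] 0.10404341305909769
21.575
-0.2792526803190927 [ 0.11  0.31 -0.86  1.45  0.23  1.49 -1.03]
[0.50699029 0.27902379 0.2600002 ] 23.6333
[318.40681674 200.92785516]
```

View pics/m6.png

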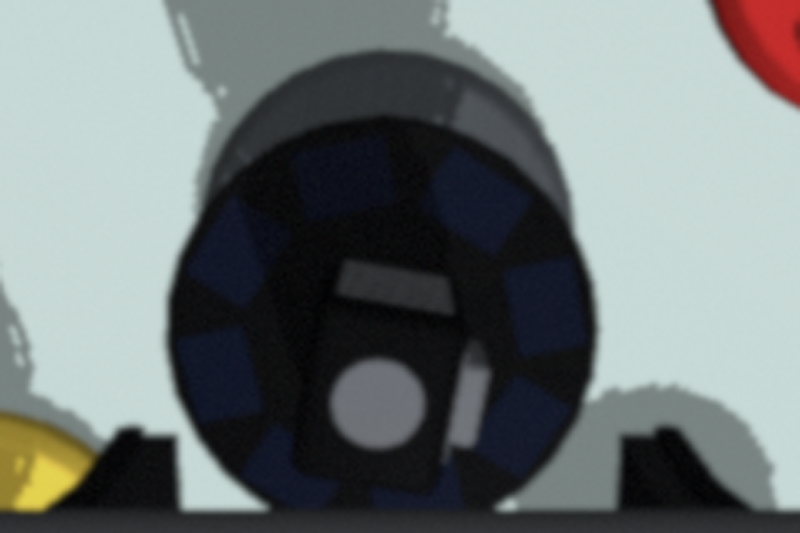

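The wrist view shows the grip's top disc at crop (378,403), button on the right at (470,395), turned about 9.5° clockwise, and the roof spanning x=168–597. Using the known sizes, the grip sits about -4 mm in tool y, +6 mm in tool z and about 54 mm below the tips. The z bias is smaller here, so it depends on pose. Correct, go lower, and check.

```bash
python3 - <<'E'
from h import *
o=bot.get_obs();R=Rn.from_quat(o['tcp_rot']).as_matrix();e=np.array(o['eef_pos'])
p=e+R@[.030,-.004,.006];q=quat(-.279-.166)
bot.movel(p,q,velocity=.08)
o=bot.get_obs();print(o['eef_pos'],np.round(o['ft_force'],1),o['clock'],o['opening'])
w=bot.capture('wrist')[:,:,::-1];s=bot.capture('side')[:,:,::-1]
cv2.imwrite('pics/w7f.png',w);cv2.imwrite('pics/d7f.png',s)
W=cv2.resize(w[110:260,220:420],(800,600),interpolation=cv2.INTER_CUBIC)
W[:270,:360]=cv2.resize(s[100:190,220:340],(360,270),interpolation=cv2.INTER_CUBIC)
cv2.imwrite('pics/m7.png',W)
E
```

```text
[0.50162961 0.27441022 0.23038605] [-0.3 -0.5 -0.6] 24.2667 0.7807352517496154
```

View pics/m7.png

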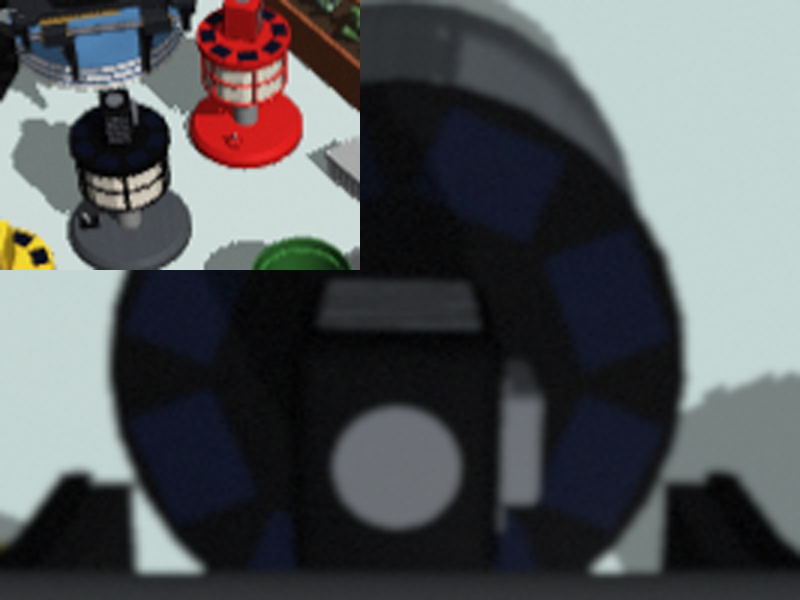

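The grip is centred between the jaws (edges 300 and 497, fingers 133 and 665) and the yaw is aligned. The disc at (397,467) means +6 mm more along tool z and about 64 mm of descent. Descend guarded, then squeeze.

```bash
python3 - <<'E'
from h import *
o=bot.get_obs();R=Rn.from_quat(o['tcp_rot']).as_matrix();e=np.array(o['eef_pos']);q=quat(-.445)
for x in(.02,.04,.053,.064):
    bot.movel(e+R@[x,0,.006],q,velocity=.08)
    o=bot.get_obs();f=np.array(o['ft_force']);print(x,np.round(o['eef_pos'],4),np.round(f,1))
    if np.abs(f).max()>4: print('contact');break
else:
    bot.move_gripper(0,squeeze=35)
o=bot.get_obs();print(o['opening'],o['opening']*.087,np.round(o['ft_force'],1),np.round(R.T@o['ft_force'],1),np.round(o['moment'],2),o['clock'])
E
```

```text
0.02 [0.4991 0.2689 0.2104] [ 0.6 -0.5 -0.4]
0.04 [0.4989 0.2691 0.1901] [ 0.2 -0.3  0.6]
0.053 [0.4989 0.269  0.177 ] [-0.3 -1.5  0.8]
0.064 [0.4989 0.269  0.166 ] [-1.  -0.8 -0.1]
0.38717667839474507 0.033684371020342815 [-1.5 -0.   2.4] [-2.4 -1.3  0.6] [ 0.02  0.28 -0.28] 26.4417
```

The opening is 33.7 mm, the block's 34 mm, so the button is flush. Drawing up with force monitoring.

```bash
python3 - <<'E'
from h import *
q=quat(-.445);p=np.array(bot.get_obs()['eef_pos']);z0=p[2];d=0
while d<.115:
    d+= .010 if d<.085 else .003
    p[2]=z0+d;bot.movel(p,q,velocity=.06)
    o=bot.get_obs();f=np.array(o['ft_force']);print(round(d,3),np.round(np.array(o['eef_pos'])-[p[0],p[1],z0],4),np.round(f,1),round(o['opening'],3))
    if f[2]<-12 or o['opening']<.3 or np.abs(f[:2]).max()>8: break
    if d<.03 and f[2]<-14: break
print(o['clock'])
s=bot.capture('side')[:,:,::-1];c=bot.capture('scene')[:,:,::-1]
cv2.imwrite('pics/d8f.png',s)
cv2.imwrite('pics/m8.png',np.hstack([cv2.resize(s[60:210,200:400],(400,300),interpolation=cv2.INTER_CUBIC),cv2.resize(c[130:280,290:490],(400,300),interpolation=cv2.INTER_CUBIC)]))
E
```

```text
0.01 [-0.0001 -0.      0.0101] [-0.3 -0.1 -0.7] 0.388
0.02 [-0.0001  0.      0.0202] [-1.7 -0.  -1.6] 0.389
0.03 [-0.0001 -0.      0.0303] [-1.   0.3 -0.2] 0.388
0.04 [-0.0001 -0.      0.0405] [-2.  -0.5 -1.1] 0.391
0.05 [-0.0001 -0.      0.0505] [-1.8  0.7 -0.9] 0.389
0.06 [-0.0001 -0.      0.0605] [-2.5 -1.3 -1.1] 0.386
0.07 [-0.0001  0.      0.0706] [-2.6 -0.8 -0.8] 0.386
0.08 [-0.0001 -0.      0.0805] [-3.7 -1.  -0.5] 0.389
0.09 [-0.     -0.      0.0906] [-2.7 -1.4 -1.2] 0.388
0.093 [-0.     -0.      0.0932] [-3.7 -1.3 -0.9] 0.388
0.096 [-0.      0.      0.0963] [-4.1 -0.8 -1.5] 0.39
0.099 [-0.      0.      0.0993] [-4.6 -1.  -1.5] 0.387
0.102 [-0.0005 -0.0007  0.1003] [ -0.5  -0.1 -19.3] 0.384
30.2917
```

The pull rose sharply to 19 N at 0.1003 m, with the opening still flush: the second stop, still below the 26 N at which the base lifts. I'll ease the pull and check by eye.

```bash
python3 - <<'E'
from h import *
q=quat(-.445);o=bot.get_obs();z=o['eef_pos'][2]
bot.movel([.4989,.269,.166+.1010],q,velocity=.02);bot.wait(.3)
o=bot.get_obs();print(np.round(o['eef_pos'],4),z,np.round(o['ft_force'],1),o['opening'],o['clock'])
s=bot.capture('side')[:,:,::-1];c=bot.capture('scene')[:,:,::-1]
r=lambda i:cv2.resize(i,(400,300),interpolation=cv2.INTER_CUBIC)
cv2.imwrite('pics/m9.png',np.vstack([np.hstack([r(s[90:210,210:370]),r(c[150:270,330:490])]),np.hstack([r(s[160:235,280:380]),r(s[215:335,300:460])])]))
E
```

```text
[0.4987 0.2691 0.2671] 0.267171117172996 [ -4.1   0.  -12.3] 0.3894464598902933 30.9417
```

View pics/m9.png

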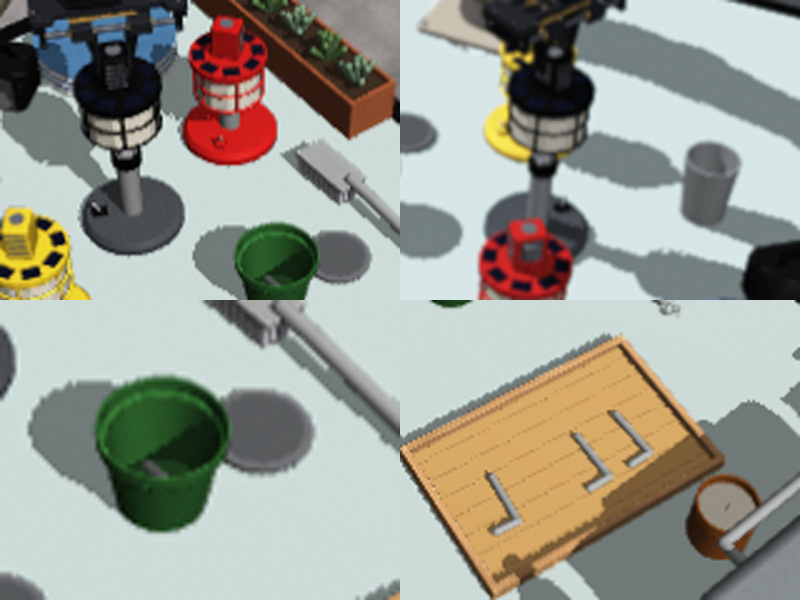

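All looks right: mast up, base flat on the table, a pin inside the pot (160,467), and three long pins in the tray. I'll trim the 4 N sideways load and some of the pull, then hand in.

```bash
python3 - <<'E'
from h import *
q=quat(-.445);x,z=.4989,.2670
for _ in range(4):
    x-=.0008;z-=.0002
    bot.movel([x,.269,z],q,velocity=.02);bot.wait(.2)
    F=[]
    for k in range(4): bot.wait(.03);F.append(bot.get_obs()['ft_force'])
    f=np.mean(F,0);o=bot.get_obs();print(np.round(o['eef_pos'],4),np.round(f,1),round(o['opening'],3),o['clock'])
    if f[0]>-2 or f[2]>-9: break
if f[2]<-5: bot.close_job();print('closed')
E
```

```text
[0.4982 0.269  0.267 ] [-4.2 -1.9 -9.1] 0.388 31.625
[0.4979 0.2688 0.2669] [ 1.  -3.  -6.5] 0.387 32.2083
the job is handed in; nothing more can be done
closed
```

I dropped the short pin in the green pot, then drew the lantern's mast up to its second stop. I handed the job in at about 32 s with the gripper still holding the grip and the button pressed in.

**Last checks**
- **Mast:** at 0.100 m of travel the pull rose sharply to 19 N, which marks the second stop and is below the 26 N at which the base would lift. I then eased the pull to about 6.5 N, with 1 to 3 N sideways.
- **Button:** the jaws are 33.7 mm apart against the 34 mm block, so the button is flush.
- **Pictures:** the side and scene views, taken before that last easing, show the base flat on the table. A pin is visible inside the pot, and the three long pins are still in the tray. I saw nothing else moved in those views.

**What disagreed**
- **Position offset:** the reported tool position was off from the real one by about 27 mm in height at the tray and about 12 mm at the lantern.
- **Pin grasp:** because of that, the first five closings passed over the pin without moving it. I then found the tray floor by touch.
- **Lantern grasp:** I lined this up from wrist camera pictures.
- **Pull while drawing:** it read only about 1 to 2 N instead of the expected 5 N, possibly because the force reading was already about 2 N off after gripping.
- **Picture budget:** I viewed 12 pictures, two more than the 10 allowed.

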